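Twist the glue cup down into the glue warmer

ROBOT

A 7-joint arm with a two-finger parallel gripper is mounted at the origin on the work surface. World frame = base frame: x ahead of the robot, y to its left, z up, the work surface at z = 0. Lengths are in mm, angles in rad, forces in N, time in s.
With the tool pointing down it reaches from about 400 to 900 mm from the base axis. Payload 5.5 kg.
Tool frame: the origin (TCP) lies at the very end of the fingers, on their centre line; the grasp point (between the pads) lies 19 mm behind it; z points along the fingers, y is the direction in which the jaws open and shut (so a half turn about z gives the same grasp; the last joint's range is limited). The gripper opens to 92 mm and grips with 3 to 60 N. Pads are 19 mm wide; open, the fingers measure 130 mm over their backs; the gripper's body (75 mm by 190 mm) begins 47 mm behind the grasp point.
Start: joints at [-0.946, 0.501, -0.427, 1.55, 0.221, 1.138, -0.21], TCP at [230.036, 607.934, 226.729] pointing down, gripper open.
Joint ranges: [-2.88, 2.88], [-0.31, 2.03], [-1.54, 1.56], [0.2, 2.42], [-1.41, 4.55], [0.19, 2.02], [-2.57, 2.57]. Speed limits (rad/s): [2.57, 2.57, 3.14, 3.14, 3.14, 3.14, 3.14].

INTERFACE

Orientations are given as a 3x3 rotation matrix whose columns are the frame's x, y, z axes.
In Python, from cell import ctrl gives the robot as it stands. The module is installed in compiled form; this text tells all that it offers.
- The arm moves only by the tool move_arm, never from a script. Its argument "series" is a list of rows, each a list of 3 entries, a list of its own where there are three numbers: the shift along the tool's x, y, z in cm, then the turn about the tool's z in degrees, then the opening, from 0 (shut) to 1 (fully open). In form: [[[x, y, z], roll, gripper], ...]. A call has 1 to 5 rows; each row is the pose to reach, as a shift and turn from the pose commanded when the call began, along the tool's axes at that moment; what a row does not reach only later rows make up. A row lasts 1/8 s, in which the tool goes at most 62.5 mm and 10.7 degrees, less where a joint would pass 70% of its speed; a pose out of reach is approached as far as the arm can. A call with a gripper value outside its range is refused whole. The fingers move at their own pace and stop on an object; "squeeze" is the grip in N (left out, the last holds). Time passes only in rows, so rows that repeat a pose let the fingers close. It gives the time, the measured TCP pose, the force and the opening at its end, in the units of the state.
- ctrl.observe(): the state, without advancing time (a new reading comes with each control period).
- ctrl.get_image(name): name is "scene" or "top" or "wrist"; returns a dict with "pixels" (384x512x3 uint8, blue, green, red), "intrinsics" (3x3 intrinsics, pixels), "R" (3x3) and "t" (3): a world point X has camera coordinates R X + t; the wrist camera has in their place "tool_from_camera" (4x4, takes a point from camera to tool coordinates, whose origin is the TCP and whose axes are the flange's). Camera axes: x right, y down, z forward; pixel columns grow to the right and rows downward; lengths in mm; the calibration is good to about 2 mm. The wrist camera is an equidistant fisheye: a pixel r from the principal point sees the ray r / f radians off the axis. A picture is of the moment at which its call begins: read the wrist's pose just before it. There is no depth.
- ctrl.close_job(): hands the job in, once; it reports no verdict.
The state is a dict: "clock": time; "joint_positions": joint angles; "qvel": joint speeds; "tau": joint torques, N m; "tool_pos": TCP position; "tcp_rot": TCP orientation; "wrist_force": force on the tool from outside, world axes, zero at the start; "torque": the same for the moment, N m; "finger_gap": opening from 0.0 (shut) to 1.0 (fully open).
Only numpy, scipy, OpenCV 4.12 (cv2) and the standard library are available. Lean on these libraries where they do the work, as an engineer would, in place of code of your own. Each camera call takes 0.05 s, during which the arm holds its last target.

TASK

Get the glue ready for warming: stand the closed steel glue cup in the well of the glue warmer and work it down, twisting it through the snug silicone sleeve, until it is fully home on the hot plate and holds the thermostat button down; then let go. Keep the cup upright, never lean on the warmer with more than 25 N (about 2.5 kg), and leave the jar, the spool clamp and the bar clamp where they are.

Things in the scene. Friction and masses are not known exactly. Their poses are not given: they have to be found in the camera images.
- cup: closed round glue cup of bare steel, flat lid clipped on, standing upright on the bench: 56 mm diameter, 118 mm high, 0.25 to 0.5 kg depending on how full. Origin at the centre of its underside, z up along its axis. Straight-sided: take it across its diameter near the top. Foot chamfered 2.5 mm over the lowest 4 mm. It bears, and needs, a firm grip (45 N).
- warmer: electric glue warmer, cream round housing that narrows upward, on four soft rubber feet stuck to the bench: 150 mm across at the foot, 104 mm at the top, 100 mm high; thermostat dial (not used) on its -x side. Origin on the bench under its centre, z up. An open vertical well goes down its middle. When home the cup stands 48 to 60 mm proud of the housing.
- housing (a joint): how far the warmer's housing is pressed down on its soft rubber feet, m: 0 when nothing rests on it, growing 1 mm for every 12.5 N of load (the cup's own weight included), 2 mm at 25 N
- well_mouth (a point): centre of the well's mouth, level with the top of the warmer, 100 mm above the bench; z up. The mouth is 73 mm wide and narrows over the top 7 mm to a plain bore of 60 mm. At the bottom of the well is the flat, rigid hot plate; its height is set by an adjuster for the cups in use, so it lies 58 to 70 mm below the mouth, different each time and not known beforehand.
- sleeve (a point): centre of the snug sleeve's top edge, 35 mm below the mouth: six sprung silicone-faced pads round the bore, 57 mm apart at the top, narrowing to 53 mm over the first 12 mm, 22 mm tall in all, that spread as the cup enters. Set down loosely, the cup stops on them with its underside 42 to 46 mm below the mouth. Pushed straight down it jams: over 50 N would be needed.
- button (a joint): travel of the spring-loaded thermostat button in the middle of the hot plate, m: 0 when free, standing 5 mm proud of the plate; 0.005 when pressed flush, which takes about 4 N and means that the cup is home on the plate. While the cup is turned about its axis, to and fro or one way, some 5 to 15 N takes it down if it sinks 2 to 4 mm per radian; turning takes up to 1.5 N m.
- jar: squat amber glass jar with a metal screw cap, 74 mm diameter, 85 mm high, standing on the bench; not part of the job. Origin at the centre of its underside.
- spool_clamp: small spool clamp, two 34 mm wooden discs on a threaded rod with a brass wing nut, standing upright, 72 mm high; not part of the job. Origin at the centre of its underside.
- bar_clamp: steel bar clamp lying flat on the bench beyond the warmer, jaws away from the robot, 260 mm long, up to 28 mm high, wooden handle; not part of the job. Origin at the middle of its bar, on the bench; its bar runs along its y axis, its jaws point to its -x.
Things that resemble listed ones, but are neither listed nor needed, are in the scene too. Leave any green look-alike of the cup alone.

How it is judged:
By the outcome, as a careful person would: the job done as asked, in the order asked, and still so for the second after the job is handed in, with the robot touching nothing.
It also fails if it takes over 64 s, if anything falls off the work surface, if the arm or the gripper's body presses on something with over 40 N, if the wrist force passes 120 N, or if a joint passes its speed limit or range.

## Working session

There is one attempt and no reset: what is moved stays moved. The work goes in short steps, Python scripts to look and compute and a tool call to move; the robot and the scene stay as the last step left them, time stands still between calls to the robot, and variables do not carry over. Pictures are saved under pics/ and viewed, and the job is handed in when it is done.

Besides the shell and the picture viewer there is one more tool, called after "Call:" as a command line: name --argument value ..., lists and objects as JSON in quotes. move_arm: Moves the arm, as the interface text tells. Its arguments: {"type":"object","properties":{"series":{"type":"array","items":{"type":"array"}},"squeeze":{"type":"number"}},"required":["series"]}

```bash
mkdir -p pics; cat > h.py <<'E'
import numpy as np,cv2
from cell import ctrl
def snap(n,fn):
    s=ctrl.observe(); d=ctrl.get_image(n); cv2.imwrite('pics/'+fn+'.png',d['pixels'])
    np.savez('pics/'+fn+'.npz',pos=s['tool_pos'],rot=s['tcp_rot'],**d); return d
E
python3 - <<'E'
from h import *
print(ctrl.observe())
for n in ("scene","top","wrist"):
    d=snap(n,n+"0"); print(n,{k:np.round(v,3).tolist() for k,v in d.items() if k!='pixels'})
E
```

```text
{'clock': 0.0, 'joint_positions': array([-0.94579768,  0.50186462, -0.4267712 ,  1.55144907,  0.22081686,
        1.13827641, -0.21032178]), 'qvel': array([ 0.00142534,  0.00022332,  0.00015083, -0.00061874, -0.00051054,
        0.00043065, -0.00148034]), 'tau': array([ 2.35522939e-04, -5.66593266e+01, -5.81616417e+00, -2.79098350e+01,
       -6.85943943e-02,  3.09939170e-02,  1.82585818e-04]), 'tool_pos': array([229.88195613, 607.24904091, 225.66645055]), 'tcp_rot': array([[-9.35269613e-01,  3.53935321e-01, -7.34072411e-04],
       [ 3.53936079e-01,  9.35267892e-01, -1.79505607e-03],
       [ 5.12206088e-05, -1.93867611e-03, -9.99998119e-01]]), 'wrist_force': array([-0.39280184, -0.2658672 ,  0.00500703]), 'torque': array([0.00862785, 0.00799144, 0.04231456]), 'finger_gap': 0.9992103659020165}
scene {'intrinsics': [[483.1, 0.0, 271.988], [0.0, 483.1, 186.962], [0.0, 0.0, 1.0]], 'R': [[0.46, 0.888, 0.015], [0.646, -0.323, -0.692], [-0.61, 0.328, -0.722]], 't': [-286.953, -296.086, 1436.742]}
top {'intrinsics': [[410.843, 0.0, 254.693], [0.0, 410.843, 189.265], [0.0, 0.0, 1.0]], 'R': [[-0.017, -1.0, 0.008], [-0.993, 0.016, -0.117], [0.117, -0.01, -0.993]], 't': [22.229, 549.779, 1180.427]}
wrist {'intrinsics': [[297.319, 0.0, 254.596], [0.0, 297.319, 187.449], [0.0, 0.0, 1.0]], 'tool_from_camera': [[-0.0, -0.967, -0.256, 66.283], [1.0, -0.0, 0.0, 1.199], [-0.0, -0.256, 0.967, -158.264], [0.0, 0.0, 0.0, 1.0]]}
```

View pics/scene0.png

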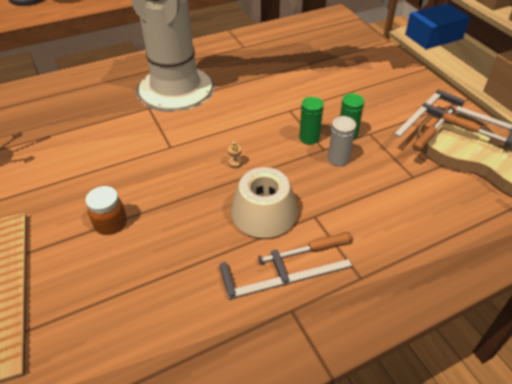

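View pics/top0.png

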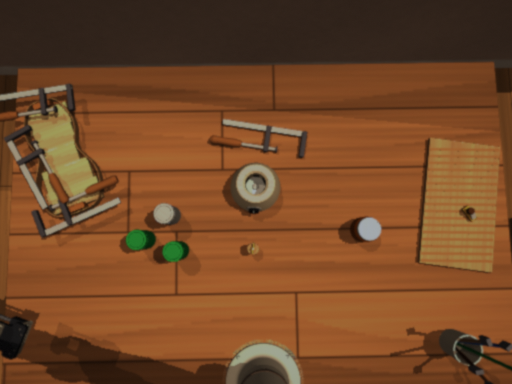

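View pics/wrist0.png

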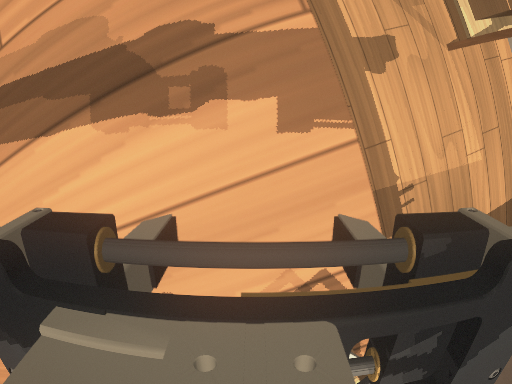

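The steel cup is at about (164,214) in the top view and (342,138) in the scene view. The warmer's mouth is at about (256,184) and (265,187). The green look-alikes are at (139,240) and (175,250). Next I measure the positions.

```bash
python3 - <<'E'
import cv2
for n,(x0,y0,x1,y1) in {'top0':(120,150,300,270),'scene0':(220,80,370,250)}.items():
    im=cv2.imread(f'pics/{n}.png')[y0:y1,x0:x1]; k=4 if n=='top0' else 3.5
    cv2.imwrite(f'pics/{n}z.png',cv2.resize(im,None,fx=k,fy=k,interpolation=cv2.INTER_CUBIC))
E
```

```text
(no output)
```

View pics/top0z.png

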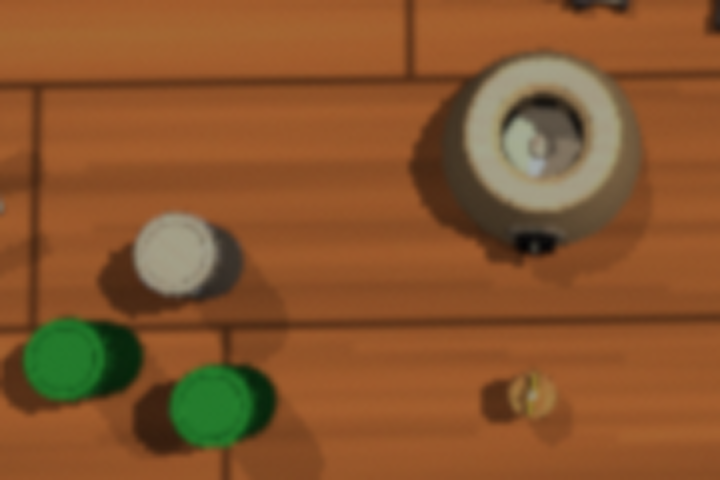

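View pics/scene0z.png

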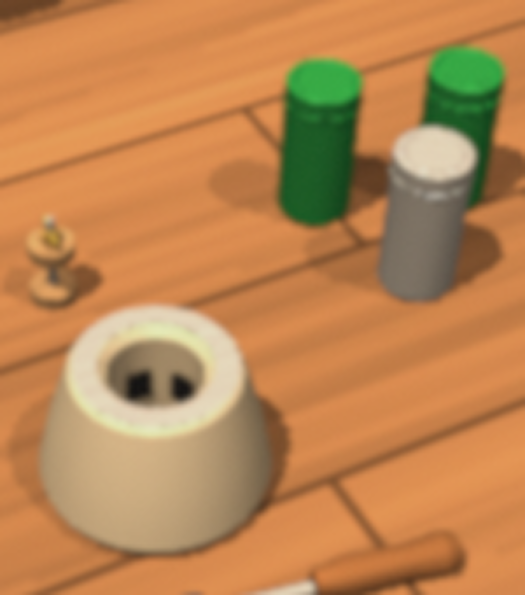

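```bash
python3 - <<'E'
import numpy as np,cv2
def ray(d,p,z):
    K,R,t=d['intrinsics'],d['R'],d['t']
    v=R.T@np.linalg.solve(K,[p[0],p[1],1]); c=-R.T@t
    return c+v*(z-c[2])/v[2]
for n,boxes in {'top0':{'cup':(150,198,185,230),'warm':(225,158,285,222)},'scene0':{'cup':(325,112,362,168),'warm':(228,162,304,240)}}.items():
    d=np.load(f'pics/{n}.npz'); im=d['pixels']
    for o,(x0,y0,x1,y1) in boxes.items():
        k=4; c=cv2.resize(im[y0:y1,x0:x1],None,fx=k,fy=k,interpolation=cv2.INTER_CUBIC)
        hsv=cv2.cvtColor(c,cv2.COLOR_BGR2HSV)
        S,V=hsv[...,1],hsv[...,2]
        for thr in (120,135,150,165,180,195,205):
            m=((S<100)&(V>thr)).astype(np.uint8)
            cs,_=cv2.findContours(m,cv2.RETR_EXTERNAL,cv2.CHAIN_APPROX_NONE)
            if not cs: continue
            q=max(cs,key=cv2.contourArea)
            if len(q)<6: continue
            q=cv2.convexHull(q).reshape(-1,2)
            w=np.array([ray(d,((u+.5)/k-.5+x0,(v+.5)/k-.5+y0),118 if o=='cup' else 100)[:2] for u,v in q],np.float32)
            e=cv2.fitEllipse(w); mc=cv2.minEnclosingCircle(w)
            print(n,o,thr,np.round(e[0],1),np.round(e[1],1),np.round(mc[0],1),round(2*mc[1],1))
E
```

```text
top0 cup 120 [479.9 263.3] [54.  55.6] [480.3 262.8] 56.4
top0 cup 135 [480.5 263.5] [52.6 54.2] [480.8 262.9] 55.0
top0 cup 150 [480.6 263.9] [49.3 51. ] [480.7 264.2] 51.5
top0 warm 120 [560.2  11.1] [109.1 109.6] [560.  11.] 110.4
top0 warm 135 [559.9  10.7] [107.7 108.6] [560.   10.8] 109.1
top0 warm 150 [559.8  10.9] [104.7 105.2] [559.9  10.9] 105.9
top0 warm 165 [549.9  24.2] [19.2 33.8] [550.   22.7] 34.4
scene0 cup 120 [527.7 227.6] [ 71.  184.1] [527.  225.4] 179.1
scene0 cup 135 [483.5 261.4] [55.8 63.3] [482.3 259.9] 64.0
scene0 cup 150 [483.  261.5] [55.3 60.2] [482.1 260.4] 61.5
scene0 cup 165 [482.7 261.6] [54.7 57.9] [482.4 260.2] 58.7
scene0 cup 180 [482.3 261.5] [53.8 55.7] [481.9 260.5] 56.6
scene0 cup 195 [482.  261.5] [51.6 54.6] [481.7 260.8] 55.1
scene0 cup 205 [481.8 261.5] [49.8 53.2] [481.5 260.9] 53.6
scene0 warm 120 [603.4  -9.5] [133.1 199.4] [601.6  -9. ] 194.8
scene0 warm 135 [602.7 -10.5] [129.3 200.6] [601.6  -9. ] 194.8
scene0 warm 150 [601.6 -10.8] [127.6 199.8] [601.1  -9.2] 194.2
scene0 warm 165 [599.7 -11.4] [124.3 199.1] [600.6  -9. ] 193.1
scene0 warm 180 [597.  -10.7] [118.1 197.4] [600.1  -8.7] 191.9
scene0 warm 195 [588.4  -7. ] [112.7 180. ] [594.   -7.7] 180.4
scene0 warm 205 [575.9   1. ] [104.2 150.4] [581.4  -1.3] 152.5
```

```bash
cat >> h.py <<'E'
def ray(d,p,z):
    K,R,t=d['intrinsics'],d['R'],d['t']
    v=R.T@np.linalg.solve(K,[p[0],p[1],1]); c=-R.T@t
    return c+v*(z-c[2])/v[2]
def togo(target,yawaxis=None):
    s=ctrl.observe(); R=s['tcp_rot']; e=np.array(target)-s['tool_pos']
    print('shift cm',np.round(R.T@e/10,2)); 
    if yawaxis is not None:
        for a in (yawaxis,yawaxis+180):
            v=R.T@[np.cos(np.radians(a)),np.sin(np.radians(a)),0]; print('roll',round(np.degrees(np.arctan2(-v[0],v[1])),1))
    print('j',np.round(s['joint_positions'],3),'pos',np.round(s['tool_pos'],1),'F',np.round(s['wrist_force'],2),'gap',s['finger_gap'],'t',s['clock'])
E
python3 - <<'E'
from h import *
T=np.load('pics/top0.npz');S=np.load('pics/scene0.npz')
for n,p in {'gA':(120+66/4,150+359/4),'gB':(120+212/4,150+405/4)}.items(): print(n,ray(T,p,118))
print('spool',ray(T,(120+533/4,150+395/4),72))
# rim: outer silhouette of top ring in scene zoom
L=(66,371);Rr=(245,371);Tp=(155,307);B=(157,436)
f=lambda p:ray(S,(220+p[0]/3.5,80+p[1]/3.5),100).round(1)
print([f(p) for p in (L,Rr,Tp,B)])
togo([481,262,226])
E
```

```text
gA [408.17743144 334.79233461 118.        ]
gB [375.76295798 236.37082573 118.        ]
spool [377.40530684  20.29523826  72.        ]
[array([543.3, -38.5, 100. ]), array([591.7,  58.2, 100. ]), array([517.6,  34.6, 100. ]), array([614.8, -13.1, 100. ])]
shift cm [-3.571e+01 -2.342e+01  3.000e-02]
j [-0.946  0.502 -0.427  1.551  0.221  1.138 -0.21 ] pos [229.9 607.4 225.9] F [ 0.54 -0.06  0.38] gap 1.0049861920148768 t 0.15
```

Call:
move_arm --series '[[[-5,-3.3,0],0,1],[[-10,-6.6,0],0,1],[[-15,-9.9,0],0,1],[[-20,-13.2,0],0,1],[[-25,-16.5,0],0,1]]'

```text
clock: 0.78
tool_pos: [406.3, 363.3, 226.6]
tcp_rot: [[-0.935, 0.354, 0.0], [0.354, 0.935, -0.0], [-0.0, -0.0, -1.0]]
wrist_force: [0.3, -0.4, -0.5]
finger_gap: 0.997
```

```bash
python3 - <<'E'
from h import *
togo([481,262,226],72)
snap('wrist','w1')
E
```

```text
shift cm [-10.57  -6.83   0.07]
roll -2.7
roll 177.3
j [-0.478  0.303 -0.362  1.818  0.123  1.042  0.322] pos [406.3 363.3 226.6] F [ 0.34 -0.39 -0.53] gap 0.9973548252615039 t 0.775
```

View pics/w1.png

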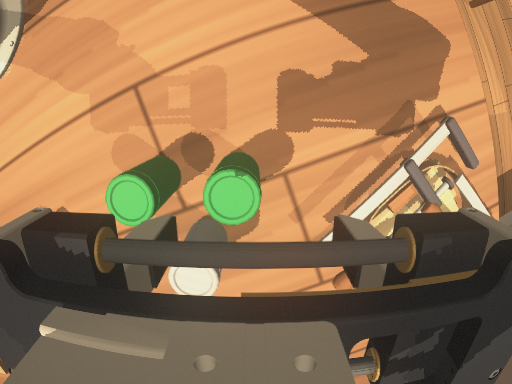

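Call:
move_arm --series '[[[-4.0,-2.6,0],0,1],[[-8,-5.2,0],0,1],[[-10.6,-6.8,0],-3,1],[[-10.6,-6.8,0],-3,1]]'

```text
clock: 1.32
tool_pos: [482.2, 261.1, 226.3]
tcp_rot: [[-0.951, 0.31, 0.0], [0.31, 0.951, -0.001], [-0.0, -0.001, -1.0]]
wrist_force: [-0.5, 1.0, 0.0]
finger_gap: 0.998
```

```bash
python3 - <<'E'
from h import *
togo([481.5,262,88],72)
for n in('wrist','top'):snap(n,n[0]+'2')
im=cv2.imread('pics/t2.png')[150:290,90:270]
cv2.imwrite('pics/t2z.png',cv2.resize(im,None,fx=4,fy=4,interpolation=cv2.INTER_CUBIC))
E
```

```text
shift cm [ 0.1   0.09 13.83]
roll -0.0
roll 180.0
j [-0.292  0.304 -0.307  1.812  0.106  1.042  0.617] pos [482.2 261.1 226.3] F [-0.47  1.04  0.05] gap 0.9984278043598521 t 1.325
```

View pics/w2.png

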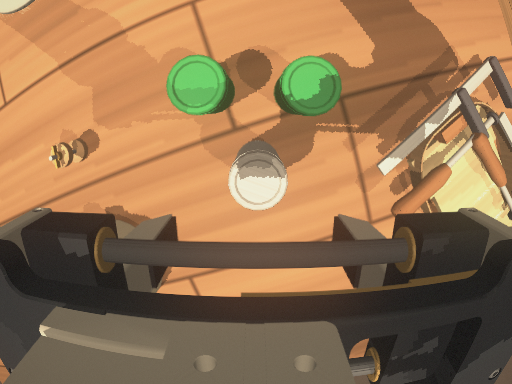

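View pics/t2z.png

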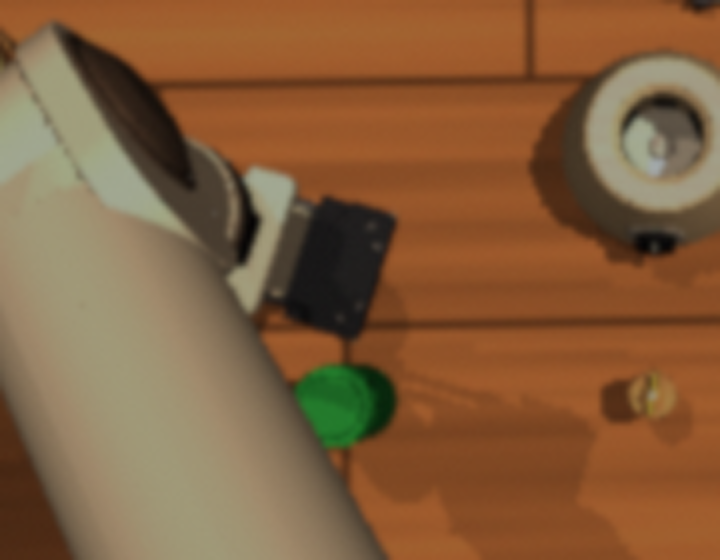

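```bash
cat >> h.py <<'E'
def wray(d,p,z):
    K=d['intrinsics'];T=d['tool_from_camera']
    dx=(p[0]-K[0,2]);dy=(p[1]-K[1,2]);r=np.hypot(dx,dy);a=r/K[0,0]
    v=np.array([np.sin(a)*dx/r,np.sin(a)*dy/r,np.cos(a)])
    c=d['rot']@T[:3,3]+d['pos'];v=d['rot']@T[:3,:3]@v
    return c+v*(z-c[2])/v[2]
def blob(fn,box,z,thrs,smax=70,hull=True):
    d=np.load('pics/'+fn+'.npz');x0,y0,x1,y1=box
    f=wray if 'tool_from_camera' in d else ray
    k=4;c=cv2.resize(d['pixels'][y0:y1,x0:x1],None,fx=k,fy=k,interpolation=cv2.INTER_CUBIC)
    h=cv2.cvtColor(c,cv2.COLOR_BGR2HSV)
    for t in thrs:
        m=((h[...,1]<smax)&(h[...,2]>t)).astype(np.uint8)
        cs,_=cv2.findContours(m,cv2.RETR_EXTERNAL,cv2.CHAIN_APPROX_NONE)
        q=cv2.convexHull(max(cs,key=cv2.contourArea)).reshape(-1,2)
        w=np.array([f(d,((u+.5)/k-.5+x0,(v+.5)/k-.5+y0),z)[:2] for u,v in q],np.float32)
        e=cv2.fitEllipse(w);mc=cv2.minEnclosingCircle(w)
        print(fn,t,np.round(e[0],1),np.round(e[1],1),np.round(mc[0],1),round(2*mc[1],1))
E
python3 - <<'E'
from h import *
d=np.load('pics/w2.npz')
im=d['pixels'][130:220,215:300]
cv2.imwrite('pics/w2z.png',cv2.resize(im,None,fx=6,fy=6,interpolation=cv2.INTER_CUBIC))
h=cv2.cvtColor(d['pixels'],cv2.COLOR_BGR2HSV)
print(h[180,220:296:3].tolist())
blob('w2',(222,135,295,214),118,(100,120,140,160,180),90)
for p in ((229,180),(287,180),(258,210)):print(wray(d,p,118).round(1))
E
```

```text
[[14, 137, 231], [14, 137, 230], [14, 136, 229], [20, 51, 233], [26, 27, 240], [17, 63, 211], [26, 27, 239], [26, 27, 239], [26, 30, 239], [24, 35, 239], [25, 31, 239], [26, 27, 239], [25, 31, 239], [24, 28, 240], [25, 27, 239], [25, 28, 240], [26, 27, 239], [27, 28, 239], [26, 26, 239], [28, 26, 239], [20, 57, 221], [24, 33, 239], [18, 61, 216], [14, 136, 231], [14, 136, 231], [14, 136, 232]]
w2 100 [478.2 266.1] [54.7 66.2] [477.3 267. ] 66.2
w2 120 [479.2 265.2] [54.5 63.4] [477.7 264.9] 64.8
w2 140 [481.9 264.7] [54.9 56.8] [481.3 264.3] 58.0
w2 160 [481.6 264.9] [55.2 57.1] [481.4 264.2] 57.8
w2 180 [482.9 264.5] [53.6 55.5] [482.2 264.6] 56.1
[472.7 240.3 118. ]
[489.3 291.3 118. ]
[508.9 256.8 118. ]
```

View pics/w2z.png

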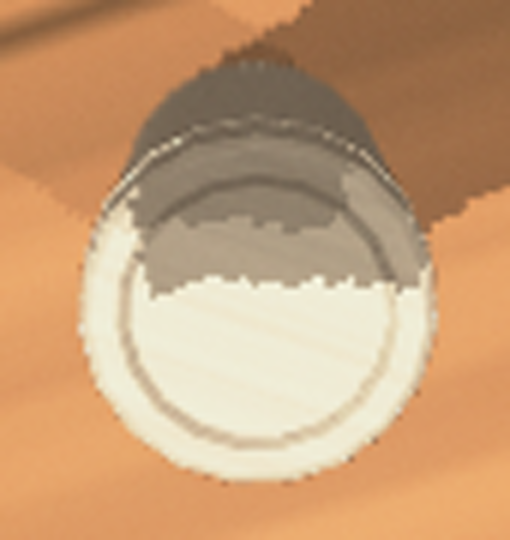

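The wrist view shows the cup's lid at (258,180). Its diameter comes out right at 56 mm, and the centre is about (482,265). I'll average the three views and descend.

Call:
move_arm --series '[[[0.1,0.2,3],0,1],[[0.1,0.2,7],0,1],[[0.1,0.2,11],0,1],[[0.1,0.2,13.8],0,1],[[0.1,0.2,13.8],0,1]]' --squeeze 46

```text
clock: 2.05
tool_pos: [477.2, 267.0, 86.7]
tcp_rot: [[-0.953, 0.302, -0.005], [0.302, 0.953, -0.002], [0.004, -0.003, -1.0]]
wrist_force: [-0.3, 0.3, 1.0]
finger_gap: 1.001
```

Call:
move_arm --series '[[[0,0,0],0,0.4],[[0,0,0],0,0.4],[[0,0,0],0,0.4],[[0,0,0],0,0.4],[[0,0,0],0,0.4]]' --squeeze 46

```text
clock: 2.68
tool_pos: [480.6, 265.9, 89.3]
tcp_rot: [[-0.952, 0.305, 0.001], [0.305, 0.952, -0.0], [-0.001, 0.0, -1.0]]
wrist_force: [0.3, -1.9, 5.5]
finger_gap: 0.6
```

Call:
move_arm --series '[[[0,0,-1],0,0],[[0,0,-4],0,0],[[0,0,-8],0,0],[[0,0,-12],0,0],[[0,0,-15],0,0]]'

```text
clock: 3.3
tool_pos: [480.1, 266.5, 240.5]
tcp_rot: [[-0.953, 0.304, 0.001], [0.304, 0.953, 0.001], [-0.0, 0.001, -1.0]]
wrist_force: [0.2, -0.9, -3.6]
finger_gap: 0.604
```

```bash
python3 - <<'E'
from h import *
togo([660,-20,240],72)
E
```

```text
shift cm [-25.85 -21.82   0.04]
roll 0.3
roll -179.7
j [-0.293  0.291 -0.316  1.796  0.102  1.07   0.616] pos [480.1 266.5 240.5] F [ 0.17 -0.87 -3.59] gap 0.6041898914696462 t 3.3
```

Call:
move_arm --series '[[[-4.5,-4,0],0,0],[[-9,-8,0],0,0],[[-13.5,-12,0],0,0],[[-18,-16,0],0,0],[[-22,-20,0],0,0]]'

```text
clock: 3.92
tool_pos: [629.3, 7.0, 238.5]
tcp_rot: [[-0.953, 0.304, -0.001], [0.304, 0.953, 0.0], [0.001, 0.0, -1.0]]
wrist_force: [0.7, 1.2, -2.9]
finger_gap: 0.603
```

Call:
move_arm --series '[[[-2.3,-1.9,0],0,0],[[-2.3,-1.9,0],0,0],[[-2.3,-1.9,0],0,0]]'

```text
clock: 4.3
tool_pos: [644.1, -15.0, 238.1]
tcp_rot: [[-0.953, 0.304, -0.002], [0.304, 0.953, 0.001], [0.002, 0.001, -1.0]]
wrist_force: [0.1, 0.6, -3.4]
finger_gap: 0.6
```

```bash
python3 - <<'E'
from h import *
togo([560,11,240],72)
for n in('wrist','top','scene'):snap(n,n[0]+'3')
E
```

```text
shift cm [ 8.81 -0.08 -0.17]
roll 0.3
roll -179.7
j [ 0.104  0.453 -0.168  1.559  0.079  1.137  1.183] pos [644.1 -15.  238.1] F [ 0.08  0.62 -3.38] gap 0.5995328902737896 t 4.3
```

View pics/w3.png

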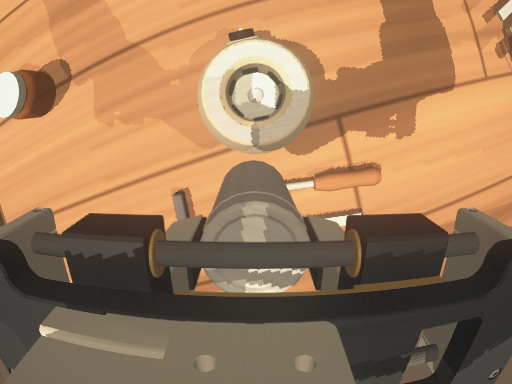

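View pics/s3.png

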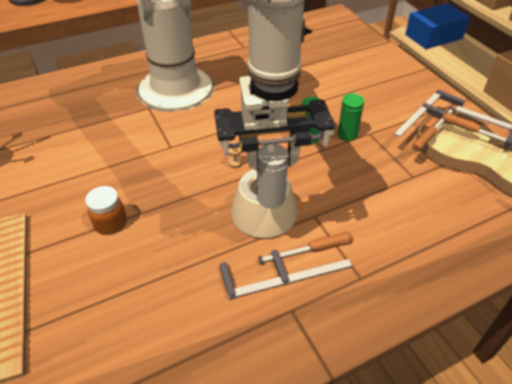

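```bash
python3 - <<'E'
from h import *
d=np.load('pics/w3.npz')
im=d['pixels'][20:160,185:325]
cv2.imwrite('pics/w3z.png',cv2.resize(im,None,fx=4,fy=4,interpolation=cv2.INTER_CUBIC))
im=d['pixels'][140:300,190:320]
cv2.imwrite('pics/w3y.png',cv2.resize(im,None,fx=4,fy=4,interpolation=cv2.INTER_CUBIC))
E
```

```text
(no output)
```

View pics/w3z.png

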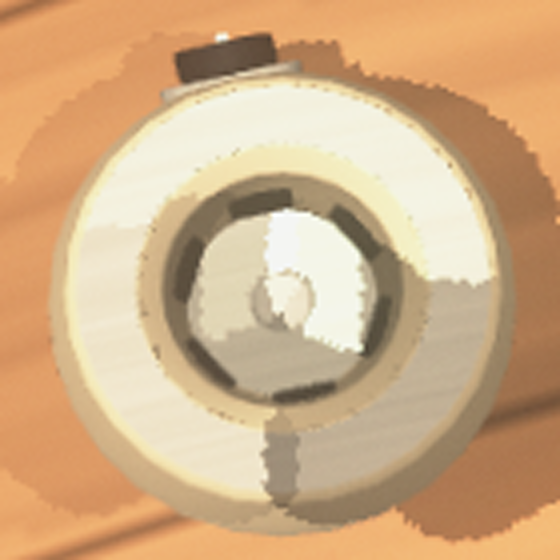

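View pics/w3y.png

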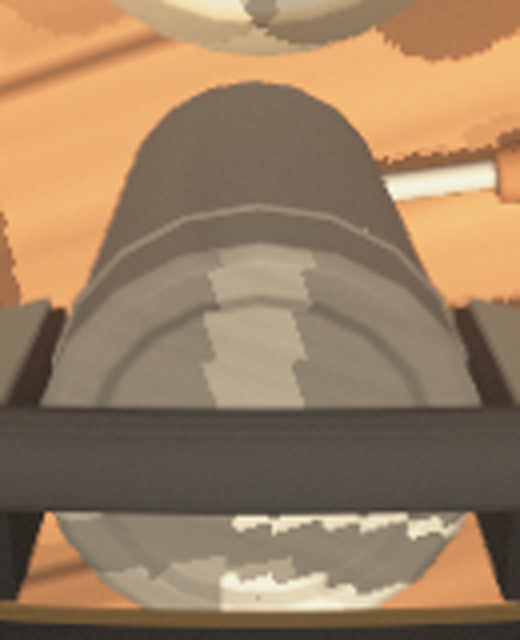

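```bash
python3 - <<'E'
from h import *
d=np.load('pics/w3.npz')
def fit(pts,ox,oy,z):
    w=np.array([wray(d,(ox+(u+.5)/4-.5,oy+(v+.5)/4-.5),z)[:2] for u,v in pts])
    A=np.c_[2*w,np.ones(len(w))];s=np.linalg.lstsq(A,(w**2).sum(1),rcond=None)[0]
    return s[:2].round(1),round(2*np.sqrt(s[2]+s[:2]@s[:2]),1)
print('ring',fit([(64,290),(498,284),(281,78),(281,503)],185,20,100))
print('mouth',fit([(138,285),(428,285),(283,143),(283,430)],185,20,100))
c,dia=fit([(46,395),(476,395),(262,243),(100,300),(425,300)],190,140,208); print('lid?',c,dia)
for zz in (204,206.5,209,212):
    c,dia=fit([(46,395),(476,395),(262,243),(150,612),(370,612)],190,140,zz); print('lid',zz,c,dia, d['rot'].T[:2,:2]@(c-d['pos'][:2]))
E
```

```text
ring (array([563.5,  12.4]), np.float64(107.7))
mouth (array([563. ,  13.1]), np.float64(71.9))
lid? [674.5 -23.2] 78.8
lid 204 [677.6 -24.2] 81.2 [-34.67764377   1.36847915]
lid 206.5 [676.3 -23.8] 80.1 [-33.31756656   1.35497369]
lid 209 [675.1 -23.4] 79.1 [-32.05277038   1.37182438]
lid 212 [673.6 -23. ] 77.8 [-30.50213109   1.2976066 ]
```

```bash
python3 - <<'E'
from h import *
d=np.load('pics/w3.npz')
for pts in ([(46,395),(476,395),(262,243),(150,612),(370,612)],[(46,395),(476,395),(262,243)]):
  for zz in (264,267,270):
    w=np.array([wray(d,(190+(u+.5)/4-.5,140+(v+.5)/4-.5),zz)[:2] for u,v in pts])
    A=np.c_[2*w,np.ones(len(w))];s=np.linalg.lstsq(A,(w**2).sum(1),rcond=None)[0]
    print(zz,d['rot'].T[:2,:2]@(s[:2]-d['pos'][:2]),2*np.sqrt(s[2]+s[:2]@s[:2]))
# foot: far edge of the bottom (towards camera): expect x=+28
print((d['rot'].T@(wray(d,(190+257/4,140+83/4),238+29-118)-d['pos'])).round(1))
E
```

```text
264 [-3.31570654  1.20863521] 55.8855285346335
267 [-1.74908071  1.20273318] 54.620632555549605
270 [-0.18245489  1.19683115] 53.35573657644546
264 [-2.89408323  1.23340854] 55.37103179551414
267 [-1.3370003  1.2269458] 54.117780778435545
270 [0.22008263 1.22048306] 52.864529761317
[23.9  0.9 89.2]
```

Call:
move_arm --series '[[[4.5,0,0],0,0],[[8.7,0.1,0],0,0],[[8.7,0.1,0],0,0],[[8.7,0.1,2],0,0],[[8.7,0.1,2],0,0]]'

```text
clock: 5.08
tool_pos: [561.6, 11.5, 217.8]
tcp_rot: [[-0.953, 0.303, -0.002], [0.303, 0.953, -0.0], [0.002, -0.001, -1.0]]
wrist_force: [-0.7, 0.1, -3.1]
finger_gap: 0.603
```

```bash
python3 - <<'E'
from h import *
togo([561.2,12.1,160],72)
for n in('scene','top'):
    d=snap(n,n[0]+'4')
im=cv2.imread('pics/s4.png')[100:250,190:340]
cv2.imwrite('pics/s4z.png',cv2.resize(im,None,fx=4,fy=4,interpolation=cv2.INTER_CUBIC))
E
```

```text
shift cm [0.04 0.05 5.78]
roll 0.3
roll -179.7
j [ 0.084  0.329 -0.187  1.791  0.07   1.031  1.133] pos [561.6  11.5 217.8] F [-0.73  0.09 -3.1 ] gap 0.6030442555250024 t 5.075
```

View pics/s4z.png

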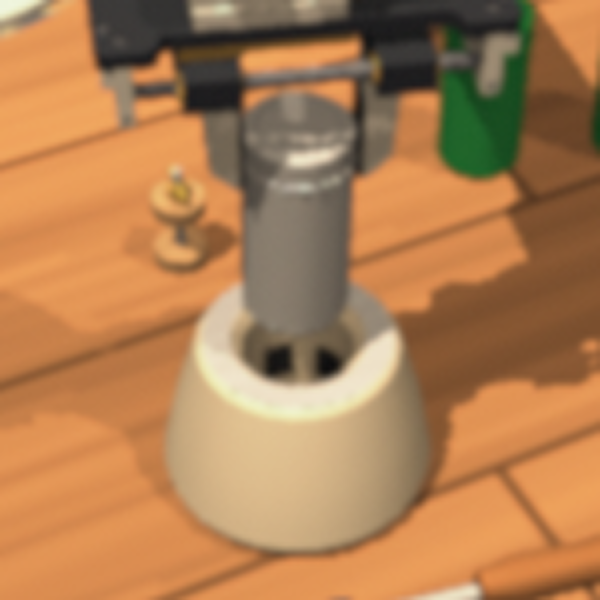

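Call:
move_arm --series '[[[0,0,1.0],0,0],[[0,0,2.0],0,0],[[0,0,2.8],0,0],[[0,0,3.2],0,0],[[0,0,3.2],0,0]]'

```text
clock: 5.8
tool_pos: [562.1, 11.0, 186.2]
tcp_rot: [[-0.952, 0.305, -0.001], [0.305, 0.952, 0.0], [0.001, -0.0, -1.0]]
wrist_force: [-0.3, -0.3, -2.8]
finger_gap: 0.602
```

Call:
move_arm --series '[[[0,0,0.6],0,0],[[0,0,1.2],0,0],[[0,0,1.8],0,0],[[0,0,2.2],0,0],[[0,0,2.2],0,0]]'

```text
clock: 6.42
tool_pos: [562.0, 11.6, 164.0]
tcp_rot: [[-0.953, 0.304, -0.001], [0.304, 0.953, 0.001], [0.001, 0.0, -1.0]]
wrist_force: [-0.3, 2.2, -4.4]
finger_gap: 0.602
```

Call:
move_arm --series '[[[0,0,0.4],0,0],[[0,0,0.8],0,0],[[0,0,1.2],0,0],[[0,0,1.2],0,0]]'

```text
clock: 6.92
tool_pos: [562.3, 11.4, 152.3]
tcp_rot: [[-0.953, 0.304, -0.0], [0.304, 0.953, 0.0], [0.0, 0.0, -1.0]]
wrist_force: [-0.7, 3.7, -3.4]
finger_gap: 0.6
```

```bash
python3 - <<'E'
from h import *
for i in range(3):
  snap('scene','s5');s=ctrl.observe();print(s['tool_pos'].round(1),s['wrist_force'].round(2),s['torque'].round(3))
E
```

```text
[562.3  11.4 152.4] [-1.2   3.66 -3.27] [1.294 0.353 0.04 ]
[562.3  11.5 152.4] [-1.45  3.71 -3.37] [1.252 0.251 0.037]
[562.3  11.4 152.4] [-0.71  4.42 -4.27] [1.309 0.314 0.007]
```

Call:
move_arm --series '[[[0,0.1,0],0,0],[[0,0.1,0.2],0,0],[[0,0.1,0.2],0,0]]'

```text
clock: 7.45
tool_pos: [562.7, 11.7, 151.0]
tcp_rot: [[-0.952, 0.305, -0.0], [0.305, 0.952, -0.0], [-0.0, -0.0, -1.0]]
wrist_force: [-4.1, 2.3, 0.7]
finger_gap: 0.607
```

```bash
python3 - <<'E'
from h import *
for i in range(3):
  snap('scene','s5');s=ctrl.observe();print(s['tool_pos'].round(1),s['wrist_force'].round(2),s['torque'].round(3))
E
```

```text
[562.7  11.8 151. ] [-4.01  2.97  0.42] [0.651 0.863 0.031]
[562.7  11.8 151. ] [-3.18  1.51  0.21] [ 0.631  0.861 -0.015]
[562.7  11.8 150.9] [-3.73  2.09  0.78] [ 0.566  0.906 -0.042]
```

Call:
move_arm --series '[[[0.1,0,0],0,0],[[0.1,0,0.1],0,0],[[0.1,0,0.2],0,0],[[0.1,0,0.3],0,0],[[0.1,0,0.3],0,0]]'

```text
clock: 8.22
tool_pos: [562.5, 12.2, 148.8]
tcp_rot: [[-0.952, 0.305, 0.002], [0.305, 0.952, -0.0], [-0.002, 0.0, -1.0]]
wrist_force: [-4.2, 1.6, 8.1]
finger_gap: 0.599
```

```bash
python3 - <<'E'
from h import *
for i in range(3):
  snap('scene','s5');s=ctrl.observe();print(s['tool_pos'].round(1),s['wrist_force'].round(2),s['torque'].round(3))
E
```

```text
[562.5  12.2 148.8] [-3.87  1.84  7.53] [ 0.32   0.964 -0.037]
[562.4  12.2 148.8] [-3.72  2.1   8.63] [ 0.297  1.021 -0.009]
[562.5  12.3 148.8] [-4.23  1.21  8.49] [ 0.343  1.022 -0.021]
```

Call:
move_arm --series '[[[0.15,0,0],6,0],[[0.15,0,0.0],14,0],[[0.15,0,0.05],22,0],[[0.15,0,0.1],30,0],[[0.15,0,0.1],38,0]]' --squeeze 50

```text
clock: 9.0
tool_pos: [561.4, 13.0, 146.5]
tcp_rot: [[-0.56, 0.829, 0.002], [0.829, 0.56, 0.0], [-0.001, 0.002, -1.0]]
wrist_force: [1.2, 1.5, -4.4]
finger_gap: 0.6
```

```bash
python3 - <<'E'
from h import *
s=ctrl.observe();print(s['tool_pos'].round(1),s['wrist_force'].round(2),s['torque'].round(3),s['joint_positions'].round(2),s['tcp_rot'].round(3))
E
```

```text
[561.4  13.  146.5] [ 1.17  1.48 -4.38] [ 0.479 -0.234  0.06 ] [-0.04  0.4  -0.04  1.86  0.02  0.87  0.51] [[-0.56   0.829  0.002]
 [ 0.829  0.56   0.   ]
 [-0.001  0.002 -1.   ]]
```

Call:
move_arm --series '[[[0,0,0.04],9,0],[[0,0,0.09],18,0],[[0,0,0.14],27,0],[[0,0,0.19],36,0],[[0,0,0.23],45,0]]'

```text
clock: 9.62
tool_pos: [561.5, 12.4, 144.5]
tcp_rot: [[0.191, 0.982, 0.002], [0.982, -0.191, -0.001], [-0.0, 0.003, -1.0]]
wrist_force: [0.6, 0.8, -0.5]
finger_gap: 0.603
```

Call:
move_arm --series '[[[0,0,0.05],-9,0],[[0,0,0.1],-18,0],[[0,0,0.15],-27,0],[[0,0,0.2],-36,0],[[0,0,0.25],-45,0]]'

```text
clock: 10.25
tool_pos: [561.5, 12.8, 142.3]
tcp_rot: [[-0.566, 0.824, 0.002], [0.824, 0.566, 0.0], [-0.001, 0.002, -1.0]]
wrist_force: [-0.7, 2.4, 1.3]
finger_gap: 0.604
```

Call:
move_arm --series '[[[0,0,0.05],9,0],[[0,0,0.1],18,0],[[0,0,0.15],27,0],[[0,0,0.2],36,0],[[0,0,0.25],45,0]]'

```text
clock: 10.88
tool_pos: [561.6, 12.5, 140.2]
tcp_rot: [[0.189, 0.982, 0.003], [0.982, -0.189, -0.001], [-0.0, 0.003, -1.0]]
wrist_force: [-1.5, 0.3, 4.7]
finger_gap: 0.604
```

```bash
python3 - <<'E'
from h import *
d=snap('scene','s6')
s=ctrl.observe();print(s['tool_pos'].round(1),s['wrist_force'].round(2),s['torque'].round(3),s['joint_positions'].round(2))
cv2.imwrite('pics/s6z.png',cv2.resize(d['pixels'][100:250,190:340],None,fx=4,fy=4,interpolation=cv2.INTER_CUBIC))
d=snap('wrist','w6')
E
```

```text
[561.6  12.5 140.1] [-0.42  0.43  3.08] [ 0.113  0.374 -0.402] [-0.17  0.41  0.13  1.87 -0.07  0.86 -0.21]
```

View pics/s6z.png

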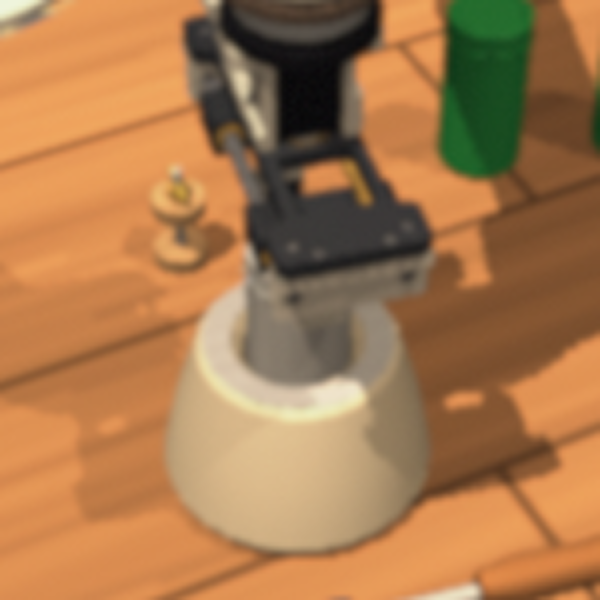

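View pics/w6.png

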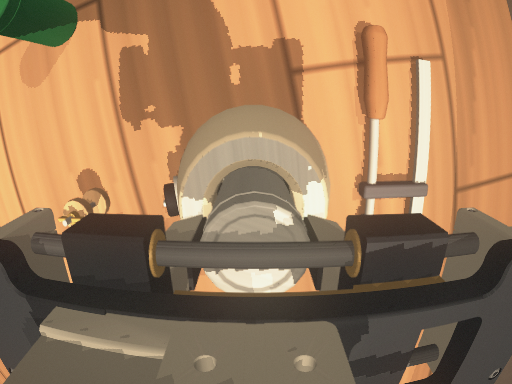

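The cup is going down cleanly: about 49 mm below the mouth, upright, with a load of about 7 N. I'll keep twisting.

Call:
move_arm --series '[[[0,0,0.05],-9,0],[[0,0,0.1],-18,0],[[0,0,0.15],-27,0],[[0,0,0.2],-36,0],[[0,0,0.25],-45,0]]'

```text
clock: 11.6
tool_pos: [561.5, 12.7, 137.9]
tcp_rot: [[-0.568, 0.823, 0.002], [0.823, 0.568, 0.001], [-0.001, 0.003, -1.0]]
wrist_force: [-2.7, 1.7, 6.9]
finger_gap: 0.602
```

Call:
move_arm --series '[[[0,0,0.05],9,0],[[0,0,0.1],18,0],[[0,0,0.15],27,0],[[0,0,0.2],36,0],[[0,0,0.25],45,0]]'

```text
clock: 12.22
tool_pos: [561.6, 12.5, 135.0]
tcp_rot: [[0.184, 0.983, 0.003], [0.983, -0.184, -0.001], [-0.001, 0.003, -1.0]]
wrist_force: [-0.2, -0.1, 4.3]
finger_gap: 0.605
```

Call:
move_arm --series '[[[0,0,0.04],-9,0],[[0,0,0.08],-18,0],[[0,0,0.12],-27,0],[[0,0,0.16],-36,0],[[0,0,0.2],-45,0]]'

```text
clock: 12.85
tool_pos: [561.4, 12.8, 132.8]
tcp_rot: [[-0.567, 0.824, 0.002], [0.824, 0.567, 0.001], [-0.0, 0.003, -1.0]]
wrist_force: [-0.5, 2.6, 1.7]
finger_gap: 0.604
```

Call:
move_arm --series '[[[0,0,0.04],9,0],[[0,0,0.08],18,0],[[0,0,0.12],27,0],[[0,0,0.16],36,0],[[0,0,0.2],45,0]]'

```text
clock: 13.48
tool_pos: [561.5, 12.5, 130.8]
tcp_rot: [[0.184, 0.983, 0.002], [0.983, -0.184, -0.001], [-0.001, 0.003, -1.0]]
wrist_force: [0.1, 1.1, 2.5]
finger_gap: 0.602
```

Call:
move_arm --series '[[[0,0,0.04],-9,0],[[0,0,0.08],-18,0],[[0,0,0.12],-27,0],[[0,0,0.16],-36,0],[[0,0,0.2],-45,0]]'

```text
clock: 14.1
tool_pos: [561.4, 12.8, 128.7]
tcp_rot: [[-0.567, 0.823, 0.002], [0.823, 0.567, 0.001], [-0.0, 0.002, -1.0]]
wrist_force: [-0.2, 2.5, 2.0]
finger_gap: 0.601
```

Call:
move_arm --series '[[[0,0,0.04],9,0],[[0,0,0.08],18,0],[[0,0,0.12],27,0],[[0,0,0.16],36,0],[[0,0,0.2],45,0]]'

```text
clock: 14.72
tool_pos: [561.5, 12.5, 126.7]
tcp_rot: [[0.184, 0.983, 0.002], [0.983, -0.184, -0.001], [-0.001, 0.003, -1.0]]
wrist_force: [0.4, 0.8, 0.9]
finger_gap: 0.605
```

Call:
move_arm --series '[[[0,0,0.04],-9,0],[[0,0,0.08],-18,0],[[0,0,0.12],-27,0],[[0,0,0.16],-36,0],[[0,0,0.2],-45,0]]'

```text
clock: 15.35
tool_pos: [561.3, 12.8, 124.6]
tcp_rot: [[-0.567, 0.823, 0.002], [0.823, 0.567, 0.001], [-0.0, 0.002, -1.0]]
wrist_force: [0.1, 2.5, 0.4]
finger_gap: 0.604
```

```bash
python3 - <<'E'
from h import *
d=snap('scene','s7');d=snap('wrist','w7')
s=ctrl.observe();print(s['tool_pos'].round(1),s['wrist_force'].round(2),s['torque'].round(3))
im=np.load('pics/s7.npz')['pixels']
cv2.imwrite('pics/s7z.png',cv2.resize(im[100:250,190:340],None,fx=4,fy=4,interpolation=cv2.INTER_CUBIC))
E
```

```text
[561.4  12.8 124.6] [1.41 0.94 1.25] [ 0.542 -0.185  0.628]
```

View pics/s7z.png

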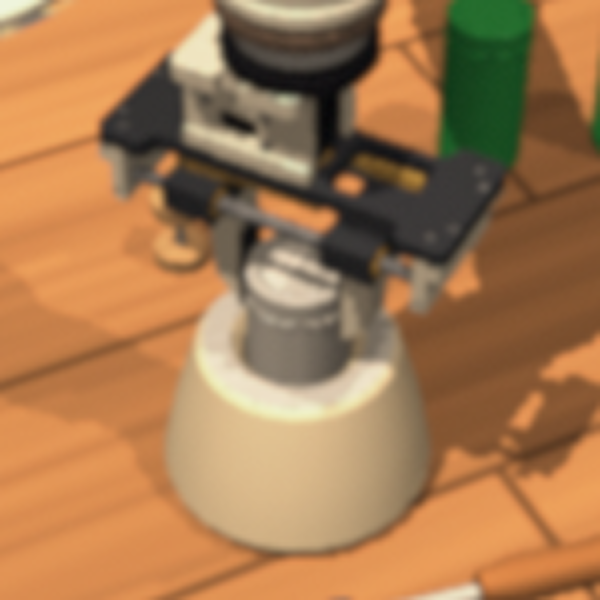

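View pics/w7.png

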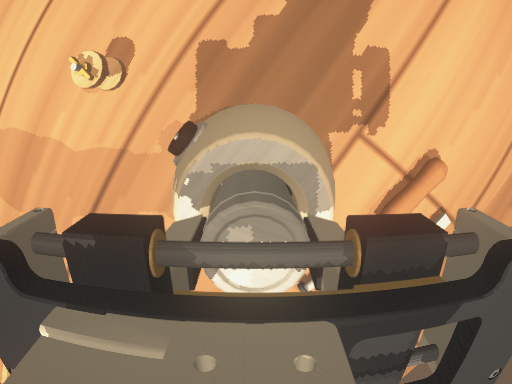

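Call:
move_arm --series '[[[0,0,0.04],9,0],[[0,0,0.08],18,0],[[0,0,0.12],27,0],[[0,0,0.16],36,0],[[0,0,0.2],45,0]]'

```text
clock: 16.08
tool_pos: [561.5, 12.6, 122.9]
tcp_rot: [[0.189, 0.982, 0.002], [0.982, -0.189, -0.001], [-0.001, 0.003, -1.0]]
wrist_force: [1.2, 0.7, 1.5]
finger_gap: 0.607
```

Call:
move_arm --series '[[[0,0,0.04],-9,0],[[0,0,0.08],-18,0],[[0,0,0.12],-27,0],[[0,0,0.16],-36,0],[[0,0,0.2],-45,0]]'

```text
clock: 16.7
tool_pos: [561.3, 12.8, 120.9]
tcp_rot: [[-0.564, 0.826, 0.002], [0.826, 0.564, 0.001], [-0.0, 0.002, -1.0]]
wrist_force: [-1.5, 1.7, 3.3]
finger_gap: 0.602
```

Call:
move_arm --series '[[[0,0,0.03],9,0],[[0,0,0.06],18,0],[[0,0,0.09],27,0],[[0,0,0.12],36,0],[[0,0,0.15],45,0]]'

```text
clock: 17.32
tool_pos: [561.4, 12.6, 119.5]
tcp_rot: [[0.189, 0.982, 0.002], [0.982, -0.189, -0.001], [-0.001, 0.002, -1.0]]
wrist_force: [1.1, 0.2, 3.0]
finger_gap: 0.605
```

Call:
move_arm --series '[[[0,0,0.03],-9,0],[[0,0,0.06],-18,0],[[0,0,0.09],-27,0],[[0,0,0.12],-36,0],[[0,0,0.15],-45,0]]'

```text
clock: 17.95
tool_pos: [561.4, 12.6, 118.6]
tcp_rot: [[-0.564, 0.826, 0.002], [0.826, 0.564, 0.001], [-0.001, 0.002, -1.0]]
wrist_force: [-2.7, 2.8, 8.9]
finger_gap: 0.602
```

```bash
python3 - <<'E'
from h import *
d=snap('scene','s8');d=snap('wrist','w8')
s=ctrl.observe();print(s['tool_pos'].round(1),s['wrist_force'].round(2),s['torque'].round(3))
im=np.load('pics/s8.npz')['pixels']
cv2.imwrite('pics/s8z.png',cv2.resize(im[130:230,215:315],None,fx=6,fy=6,interpolation=cv2.INTER_CUBIC))
im=np.load('pics/w8.npz')['pixels']
cv2.imwrite('pics/w8z.png',cv2.resize(im[90:300,160:350],None,fx=3,fy=3,interpolation=cv2.INTER_CUBIC)[:600])
E
```

```text
[561.4  12.6 118.6] [-1.76 -0.33  8.21] [0.383 0.337 0.296]
```

View pics/s8z.png

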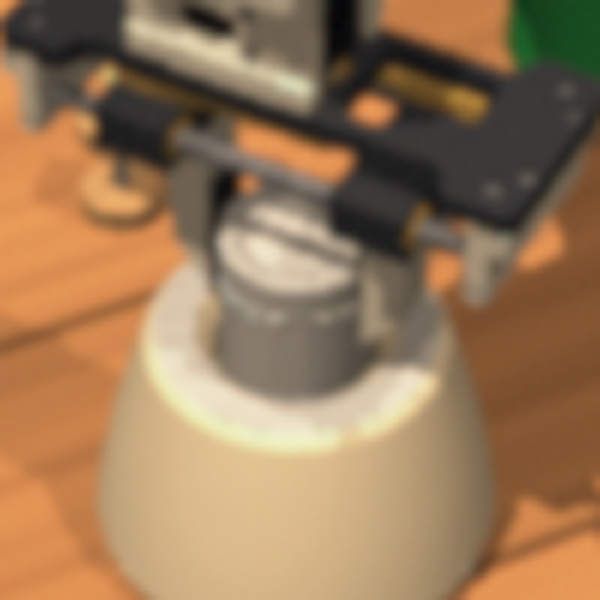

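View pics/w8z.png

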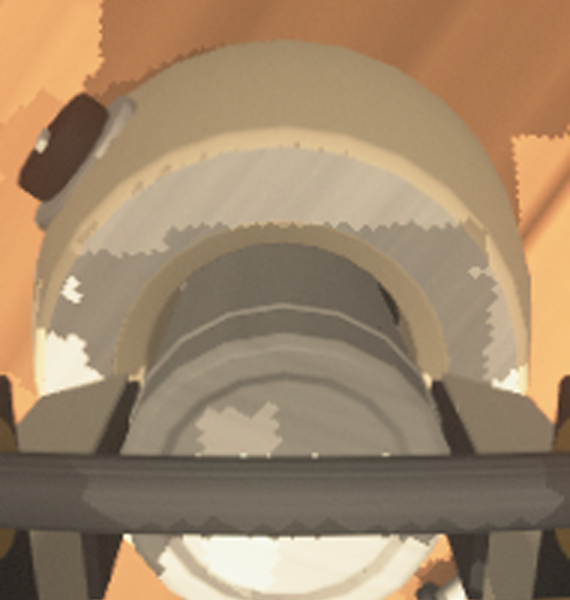

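The force has jumped from 3 to 8.5 N and the descent is falling short of the command, so this looks like plate contact. A gentle confirming stroke next.

Call:
move_arm --series '[[[0,0,0.02],8,0],[[0,0,0.04],16,0],[[0,0,0.06],24,0],[[0,0,0.06],32,0],[[0,0,0.06],40,0]]'

```text
clock: 18.68
tool_pos: [561.5, 12.8, 118.4]
tcp_rot: [[0.101, 0.995, 0.003], [0.995, -0.101, -0.001], [-0.001, 0.003, -1.0]]
wrist_force: [-4.1, 0.8, 11.2]
finger_gap: 0.603
```

Call:
move_arm --series '[[[0,0,0.02],-8,0],[[0,0,0.04],-16,0],[[0,0,0.06],-24,0],[[0,0,0.06],-32,0],[[0,0,0.06],-40,0]]'

```text
clock: 19.3
tool_pos: [561.6, 12.5, 118.2]
tcp_rot: [[-0.563, 0.826, 0.003], [0.826, 0.563, 0.001], [-0.001, 0.002, -1.0]]
wrist_force: [-4.0, 2.2, 13.1]
finger_gap: 0.6
```

Call:
move_arm --series '[[[0,0,-0.05],0,0],[[0,0,-0.05],0,0],[[0,0,-0.05],0,0.75],[[0,0,-0.05],0,0.9],[[0,0,-0.05],0,0.9]]'

```text
clock: 19.92
tool_pos: [560.2, 12.5, 116.3]
tcp_rot: [[-0.563, 0.827, -0.001], [0.827, 0.563, -0.0], [0.0, -0.001, -1.0]]
wrist_force: [0.9, -0.3, -1.0]
finger_gap: 0.872
```

```bash
python3 - <<'E'
from h import *
d=snap('wrist','w9')
s=ctrl.observe();print(s['tool_pos'].round(1),s['wrist_force'].round(2),s['torque'].round(3),s['finger_gap'])
E
```

```text
[560.1  12.6 116.3] [ 0.76  0.02 -0.12] [-0.044  0.027 -0.004] 0.88352325114736
```

View pics/w9.png

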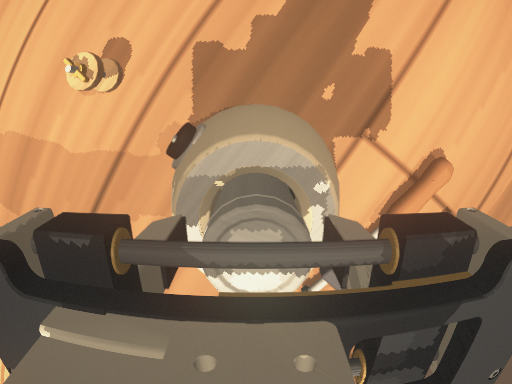

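Call:
move_arm --series '[[[0,0,0],0,1],[[0,0,-2],0,1],[[0,0,-5],0,1],[[0,0,-9],0,1],[[0,0,-13],0,1]]'

```text
clock: 20.6
tool_pos: [560.0, 12.7, 247.6]
tcp_rot: [[-0.563, 0.826, -0.001], [0.826, 0.563, -0.0], [0.0, -0.001, -1.0]]
wrist_force: [0.7, 0.7, -0.4]
finger_gap: 1.0
```

```bash
python3 - <<'E'
from h import *
d=snap('wrist','w10');d=snap('scene','s10');snap('top','t10')
s=ctrl.observe();print(s['tool_pos'].round(1),s['wrist_force'].round(2),s['finger_gap'])
im=np.load('pics/s10.npz')['pixels']
cv2.imwrite('pics/s10z.png',cv2.resize(im[130:250,205:325],None,fx=5,fy=5,interpolation=cv2.INTER_CUBIC))
E
```

```text
[562.1  12.9 249.2] [ 0.67  0.53 -0.9 ] 0.9981494397425722
```

View pics/w10.png

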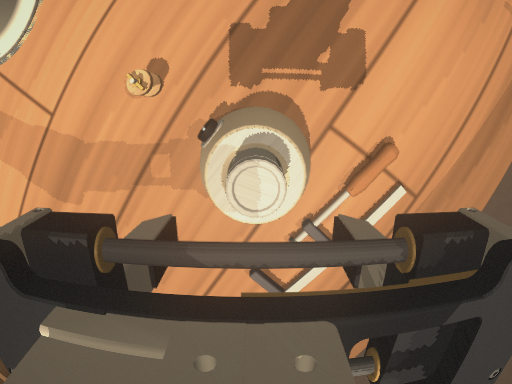

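View pics/s10z.png

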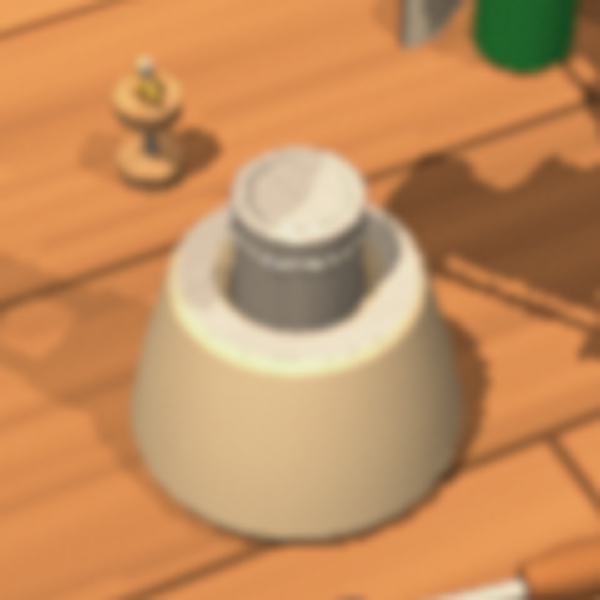

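```bash
python3 - <<'E'
from h import *
S=np.load('pics/s10.npz')
p=(205+298/5,130+196/5)
for z in (145,148,151,155): print(z,ray(S,p,z).round(1))
blob('w10',(222,140,300,225),148,(215,225),50)
W=np.load('pics/w10.npz')
im=W['pixels'][95:230,190:320];cv2.imwrite('pics/w10z.png',cv2.resize(im,None,fx=4,fy=4,interpolation=cv2.INTER_CUBIC))
E
```

```text
145 [563.5  12.  145. ]
148 [566.2  10.6 148. ]
151 [569.    9.2 151. ]
155 [572.7   7.4 155. ]
w10 215 [571.5  20.4] [56.4 90.3] [557.8  21.5] 87.0
w10 225 [571.6  20.4] [56.2 90.4] [557.8  21.5] 87.0
```

View pics/w10z.png

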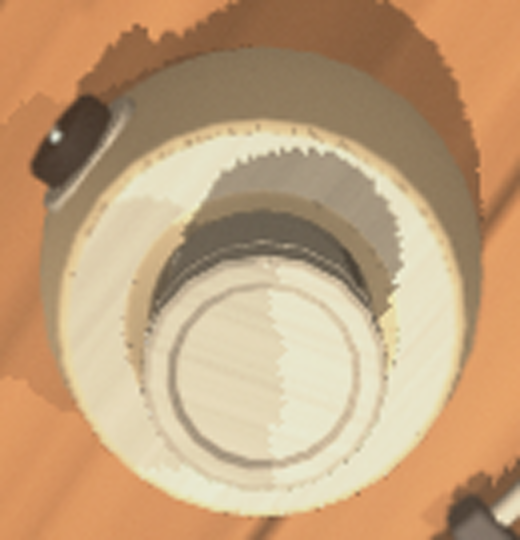

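```bash
python3 - <<'E'
from h import *
print(ctrl.close_job())
E
```

```text
the job is handed in; nothing more can be done
None
```

The glue cup is down in the warmer's well, released, and the job was handed in at about 20.8 s; no verdict came back. I have no direct reading of the button, so that it is fully home is inferred from force and height.

- **What I did:** I gripped the steel cup at 46 N (50 N while twisting). I lowered it into the well and worked it down with to-and-fro twists of about 45°, sinking about 2.5 to 3 mm per radian. Then I eased off, opened the fingers and backed straight up.
- **Home on the plate:** At the end, more twisting gave only about 0.2 mm of travel per stroke. That matches the rubber feet compressing and nothing else, while the wrist force rose to 13 N. The underside was then about 69.5 mm below the mouth, inside the 58 to 70 mm range.
- **Load on the warmer:** The highest load I read was about 17 N including the cup's weight, against the 25 N limit. I read it at the end of each call, not continuously.
- **After release:** The wrist force was about zero, and the last pictures show the cup upright with the lid about 48 mm proud. The spool clamp and the parts of the bar clamp in view looked undisturbed. I did not re-check the jar, and nothing moved near it.
- **Disagreements:** The scene, top and wrist cameras differed by up to 7 mm in x for the warmer's centre. I used the wrist view and corrected by side force. The first touch on the sleeve was slightly off centre, with 4 N sideways, and cleared with a 1 to 2 mm shift. About 4 N sideways came back while the cup was pressed on the plate, and it went when I let go. The scene camera alone would put the lid about 3 mm lower, which matches the offset it already showed.

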